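Stand the fallen bottle back in its bay

TASK

On the lab bench's bottle mat one square bottle has tipped over and lies on its side, reaching out of its now empty bay. Stand it upright on its base in the middle of that empty bay, in line with the two containers still standing in the other bays, and let go. Do not knock over those two or push them out of place.

Things in the scene. Friction and masses are not known exactly. Their poses are not given: they have to be found in the camera images.
- fallen_bottle: White square plastic bottle lying on a flat side on the mat. Body 44 x 44 mm, 92 mm long, then a round black cap 32 mm across; 120 mm overall; 0.11 to 0.22 kg. Origin: centre of its base; z axis from base to cap (level while lying), x and y square to the side faces. Its base lies in the empty bay (origin 22 mm above the mat), its cap points to mat -x within 17 degrees, to the left as the robot sees it.
- bottle_mat: Fixed black mat, 4 mm thick, 380 mm along y, x from -155 to +55 mm; origin on the bench under the middle bay's centre, z up. The row of bays runs away from the robot, open to its left. Aluminium back rail at x = +50 mm and fins (4 mm thick, x -45 to +50 mm, at y -180, -60, 60, 180 mm), tops 16 mm above the bench, form three bays centred at x = 0, y = -120, 0, +120 mm. Two hold standing containers; any one may be the empty one.
- standing_bottle: A loose square bottle of the same kind and size (44 x 44 mm, 120 mm tall), standing in another bay: to be left alone. Origin at the centre of its base, z up to the cap.
- spray_can: A loose round metal spray can, 50 mm across and 145 mm tall with its grey cap, standing in another bay: to be left alone. Origin at the centre of its base, z up.
Not all that is in view belongs to the job. Leave any green, pink or yellow look-alike of the fallen_bottle alone.

How it is judged:
At the end, for the whole second after the job is handed in: The fallen bottle stands on its base on the mat, upright within 10 degrees and at rest, the centre of its base within 25 mm of the empty bay's centre along each mat axis; the standing bottle and the spray can are upright within 10 degrees and less than 20 mm from where they were (angle between each of fallen_bottle, standing_bottle, spray_can's own z axis and vertical below 0.175 rad and z of fallen_bottle in the frame of bottle_mat between -0.004 and 0.012 m and x of fallen_bottle in the frame of bottle_mat between -0.025 and 0.025 m and (y of fallen_bottle in the frame of bottle_mat between -0.145 and -0.095 m or y of fallen_bottle in the frame of bottle_mat between -0.025 and 0.025 m or y of fallen_bottle in the frame of bottle_mat between 0.095 and 0.145 m) and linear speed of fallen_bottle below 0.02 m/s and distance of each of standing_bottle, spray_can from where it was at the start of the episode below 0.02 m); the robot touches nothing.
It fails at once if a standing container is tipped by more than 17 degrees or shifted by more than 30 mm (angle between any of standing_bottle, spray_can's own z axis and vertical above 0.3 rad or distance of any of standing_bottle, spray_can from where it was at the start of the episode above 0.03 m).
It also fails if it takes over 38 s, if anything falls off the work surface, if the arm or the gripper's body presses on something with over 40 N, if the wrist force passes 120 N, or if a joint passes its speed limit or range.

ROBOT

A 7-joint arm with a two-finger parallel gripper is mounted at the origin on the work surface. World frame = base frame: x ahead of the robot, y to its left, z up, the work surface at z = 0. Lengths are in m, angles in rad, forces in N, time in s.
With the tool pointing down it reaches from about 0.4 to 0.85 m from the base axis. Payload 10.4 kg.
Tool frame: the origin (TCP) lies midway between the tips of the shut fingers; the grasp point (between the pads) lies 19 mm behind it (r.grasp_offset is the distance from the TCP to the grasp point, in m); z points along the fingers, y is the line along which they close (so a half turn about z gives the same grasp; the last joint's range is limited). The gripper opens to 87 mm and grips with 3 to 60 N. Pads are 19 mm wide; open, the fingers measure 117 mm over their backs; the gripper's body (75 mm by 190 mm) begins 51 mm behind the grasp point.
Start: joints at [-1.171, 0.332, -0.065, 1.46, 0.022, 1.35, -0.088], TCP at [0.256, 0.57, 0.187] pointing down, gripper open.
Joint ranges: [-2.6, 2.6], [-0.5, 2.12], [-1.47, 1.34], [0.16, 2.42], [-1.27, 4.41], [0.06, 2.06], [-2.6, 2.6]. Speed limits (rad/s): [2.22, 2.22, 2.79, 2.79, 3.14, 3.14, 3.14].

INTERFACE

Orientations are given as a unit quaternion [x, y, z, w].
In Python, from bench import r gives the robot as it stands.
- The arm moves only by the tool drive_tool, never from a script. Its argument "moves" is a list that holds one entry, the list of rows, each a list of 7 numbers: the shift along the tool's x, y, z in m, then the turn, a rotation vector about the tool's x, y, z in rad, then the opening, from 0 (shut) to 1 (fully open). In form: [[[tx, ty, tz, ax, ay, az, jaw], ...]]. A call has 1 to 10 rows; each row shifts and turns the commanded pose from where the row before left it, along the tool's axes as they then stand; what a row does not reach is not made up. A row lasts 1/10 s, in which the tool goes at most 50 mm and 8.59 degrees, less where a joint would pass 70% of its speed; a pose out of reach is approached as far as the arm can. A call is refused whole if a number of a shift passes 0.05 or a number of a turn 0.15, either way. A call with a gripper value outside its range is refused whole. The fingers move at their own pace and stop on an object; "squeeze" is the grip in N (left out, the last holds). Time passes only in rows, so rows that do not move let the fingers close. It gives the time, the measured TCP pose, the force, the opening and the grip force at its end, in the units of the state.
- r.read_state(): the state, without advancing time (a new reading comes with each control period).
- r.camera(name): name is "scene" or "side" or "wrist"; returns the picture (384x512x3 uint8, red, green, blue); there is no depth.
- r.camera_info(name): a dict with "mtx" (3x3 intrinsics, pixels), "k1" (the pictures are not rectified: a ray, as slopes to the right and down, at radius r is drawn at 1 + k1 r^2 times it, then the intrinsics apply), "rvec" (rotation vector, rad) and "tvec" (3), from world to camera coordinates, as OpenCV has them; the wrist camera has in their place "T_tool_cam" (4x4, takes a point from camera to tool coordinates, whose origin is the TCP and whose axes are the flange's). Camera axes: x right, y down, z forward; pixel columns grow to the right and rows downward; lengths in m; the calibration is good to about 2 mm. A picture is of the moment at which its call begins: read the wrist's pose just before it. camera_info takes no time and is no camera call.
- r.close_job(): hands the job in; it is judged then, once.
Trained networks look in the newest picture that a camera, given by its name, has taken for a name from the list of things; names that differ only in an ending like _2 or _b are one class to them, and where a whole thing is asked for, a point or a joint stands for the part that bears it (a point fixed in the world has none). Each returns a list of dicts, best first, with "conf" (0 to 1); they miss things now and then, are a little off and sometimes report something else, mostly with a low value. They report only what shows in the picture. A call takes as long as a camera call. They do not tell look-alikes from the thing itself.
- r.find_in(camera, query): "bbox" ([left, top, right, bottom] in pixels, round what is visible of it).
- r.place_of(camera, query): "at" ([column, row] in pixels: a listed point, or the origin of a listed thing).
The state is a dict: "time": time; "joint_positions": joint angles; "joint_vel": joint speeds; "joint_torque": joint torques, N m; "ee_pos": TCP position; "eef_rot": TCP orientation; "ft_force": force on the tool from outside, world axes, zero at the start; "torque": the same for the moment, N m; "width": finger opening in m; "grip_force": force on a finger pad.
Only numpy, scipy, OpenCV 4.12 (cv2) and the standard library are available. Lean on these libraries where they do the work, as an engineer would, in place of code of your own. Each camera call takes 0.05 s, during which the arm holds its last target. There are 200 camera calls.

## Working session

There is one attempt and no reset: what is moved stays moved. The work goes in short steps, Python scripts to look and compute and a tool call to move; the robot and the scene stay as the last step left them, time stands still between calls to the robot, and variables do not carry over. Pictures are saved under pics/ and viewed, at most 10 in all, crops included, and the job is handed in when it is done.

Besides the shell and the picture viewer there is one more tool, called after "Call:" as name(argument=value, ...) on one line, values as JSON. drive_tool: Moves the arm, as the interface text tells. Its arguments: {"type":"object","properties":{"moves":{"type":"array"},"squeeze":{"type":"number"}},"required":["moves"]}

```bash
mkdir -p pics; ls; python3 - <<'E'
from bench import r
import cv2,numpy as np
s=r.read_state();print(s['time'],s['ee_pos'],s['eef_rot'],s['width'])
a=r.camera('scene');b=r.camera('side')
cv2.imwrite('pics/scene.png',cv2.cvtColor(a,cv2.COLOR_RGB2BGR));cv2.imwrite('pics/side.png',cv2.cvtColor(b,cv2.COLOR_RGB2BGR))
for c in ['scene','side']:
  i=r.camera_info(c);R,_=cv2.Rodrigues(np.array(i['rvec'],float));print(c,(-R.T@np.array(i['tvec']).reshape(3)).round(3),i['mtx'][0],i['k1'])
  for q in ['fallen_bottle','bottle_mat','standing_bottle','spray_can']:
    print(c,q,r.find_in(c,q),r.place_of(c,q))
E
```

```text
pics
0.0 [0.25627215 0.56955444 0.18655065] [ 2.09821868e-01  9.77739366e-01 -7.07503939e-04 -1.23000792e-04] 0.08716447980761957
scene [1.062 0.265 0.607] [366.51265575   0.         259.75964994] -0.015812555006408064
scene fallen_bottle [{'bbox': [158.0, 154.1, 186.4, 190.5], 'conf': 0.91}, {'bbox': [249.6, 161.2, 300.3, 193.0], 'conf': 0.72}, {'bbox': [205.8, 124.7, 223.1, 158.3], 'conf': 0.68}, {'bbox': [366.6, 172.5, 415.4, 205.8], 'conf': 0.65}] [{'at': [252.0, 172.5], 'conf': 0.98}, {'at': [162.6, 160.3], 'conf': 0.71}, {'at': [406.4, 181.4], 'conf': 0.65}]
scene bottle_mat [{'bbox': [170.6, 156.3, 317.6, 304.3], 'conf': 0.69}] [{'at': [236.5, 210.7], 'conf': 0.88}]
scene standing_bottle [{'bbox': [195.5, 209.1, 226.7, 262.9], 'conf': 0.94}] [{'at': [214.6, 254.5], 'conf': 0.61}]
scene spray_can [{'bbox': [218.3, 155.1, 248.2, 217.7], 'conf': 0.61}] [{'at': [236.1, 211.6], 'conf': 0.96}]
side [0.43  0.511 0.662] [347.06924211   0.         255.30654729] -0.10656181926431932
side fallen_bottle [{'bbox': [266.9, 176.8, 303.1, 222.4], 'conf': 0.85}, {'bbox': [286.9, 127.9, 329.4, 160.4], 'conf': 0.75}, {'bbox': [287.7, 285.0, 350.1, 334.7], 'conf': 0.66}, {'bbox': [233.1, 120.2, 273.7, 153.6], 'conf': 0.63}] [{'at': [276.0, 180.2], 'conf': 0.72}, {'at': [269.6, 126.3], 'conf': 0.71}, {'at': [343.6, 325.9], 'conf': 0.68}, {'at': [319.6, 137.6], 'conf': 0.66}]
side bottle_mat [{'bbox': [148.0, 170.6, 318.0, 247.4], 'conf': 0.58}] [{'at': [231.0, 196.3], 'conf': 0.64}]
side standing_bottle [{'bbox': [165.5, 158.6, 192.1, 200.0], 'conf': 0.82}] [{'at': [182.6, 192.8], 'conf': 0.8}]
side spray_can [{'bbox': [221.2, 144.6, 245.4, 197.2], 'conf': 0.88}] [{'at': [236.3, 188.6], 'conf': 0.92}]
```

View pics/scene.png

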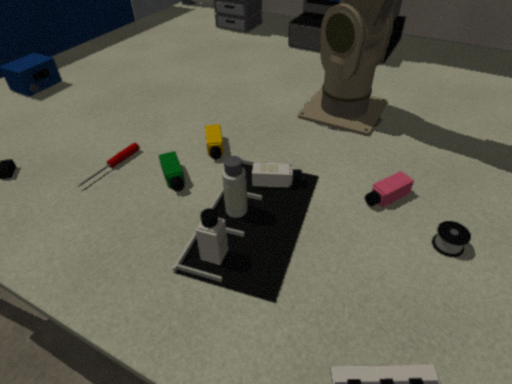

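View pics/side.png

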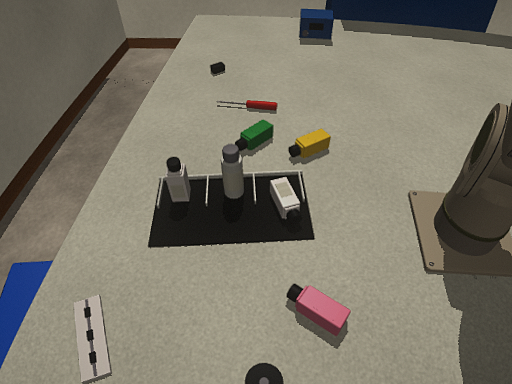

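The white lying bottle at scene (272,175), side (285,198) is the target. The look-alikes are green (172,170), yellow (214,140) and pink (390,190). The spray can stands in the middle bay and the standing bottle in the far bay, so the bay nearest the robot is empty.

```bash
cat > h.py <<'E'
import cv2,numpy as np
from scipy.optimize import least_squares
from scipy.spatial.transform import Rotation as Ro
from bench import r
def proj(P,c):
    i=r.camera_info(c);k=np.array([i['k1'],0,0,0,0],float)
    return cv2.projectPoints(np.array(P,float).reshape(-1,3),np.array(i['rvec'],float),np.array(i['tvec'],float),np.array(i['mtx'],float),k)[0].reshape(-1,2)
def ray(px,c):
    i=r.camera_info(c);k=np.array([i['k1'],0,0,0,0],float)
    n=cv2.undistortPoints(np.array(px,float).reshape(-1,1,2),np.array(i['mtx'],float),k).reshape(-1,2)
    R=cv2.Rodrigues(np.array(i['rvec'],float))[0];o=-R.T@np.array(i['tvec'],float).reshape(3)
    return o,np.c_[n,np.ones(len(n))]@R
def onz(px,c,z):
    o,d=ray(px,c);return o+d*((z-o[2])/d[:,2:])
E
python3 - <<'E'
from h import *
print('mat corners side',onz([[149,245],[313,238]],'side',.004).round(3).tolist())
print('mat corners scene',onz([[274,300],[319,175]],'scene',.004).round(3).tolist())
print('stand',onz([[214.6,254.5]],'scene',.004).round(3),onz([[182.6,192.8]],'side',.004).round(3))
print('can',onz([[236.1,211.6]],'scene',.004).round(3),onz([[236.3,188.6]],'side',.004).round(3))
print('base',onz([[252,172.5]],'scene',.026).round(3),onz([[276,180.2]],'side',.026).round(3))
a=cv2.imread('pics/scene.png')[120:320,140:340];b=cv2.imread('pics/side.png')[110:260,135:335]
cv2.imwrite('pics/c1.png',np.vstack([cv2.resize(a,(400,400),interpolation=2)]*1))
cv2.imwrite('pics/c1.png',cv2.resize(a,(600,600),interpolation=2));cv2.imwrite('pics/c2.png',cv2.resize(b,(800,600),interpolation=2))
E
```

```text
mat corners side [[0.726, 0.111, 0.004], [0.357, 0.052, 0.004]]
mat corners scene [[0.729, 0.112, 0.004], [0.353, 0.053, 0.004]]
stand [[ 0.692 -0.043  0.004]] [[ 0.689 -0.053  0.004]]
can [[ 0.565 -0.068  0.004]] [[ 0.553 -0.081  0.004]]
base [[ 0.447 -0.091  0.026]] [[ 0.453 -0.1    0.026]]
```

View pics/c2.png

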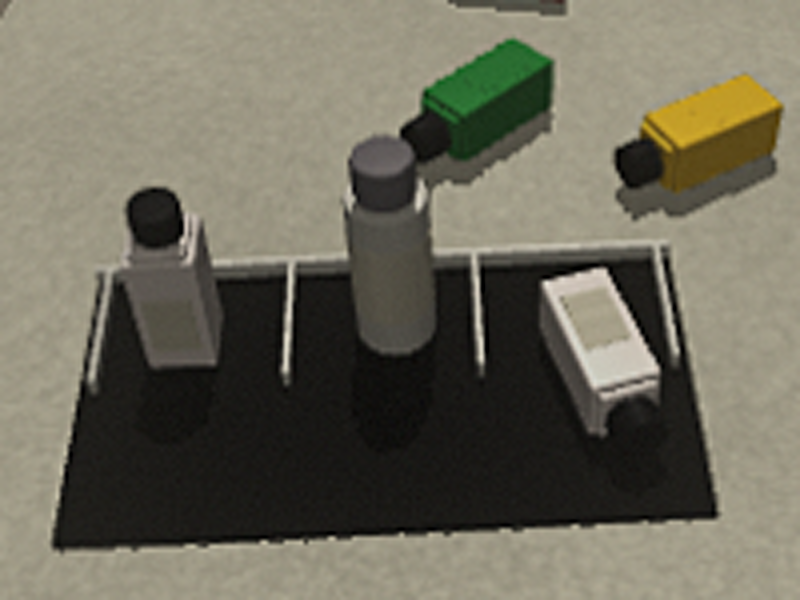

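View pics/c1.png

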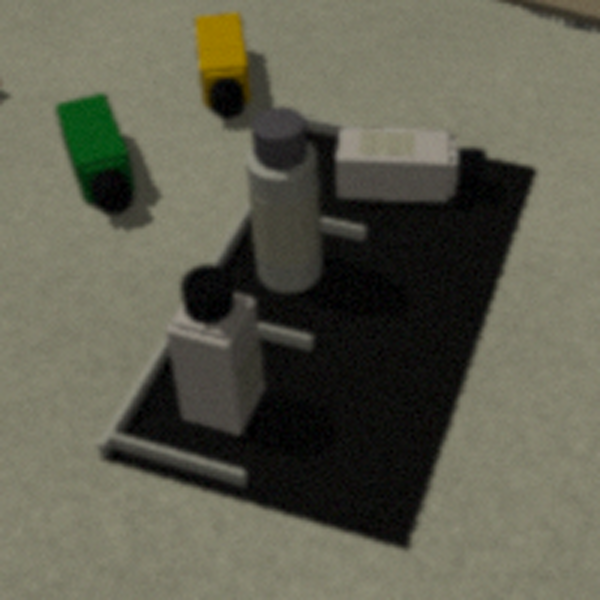

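```bash
python3 - <<'E'
from h import *
def fit(obs,z0,x0):
    def f(p):
        c,s=np.cos(p[2]),np.sin(p[2]);out=[]
        for cam in ['side','scene']:
            L=np.array([o[1:] for o in obs if o[0]==cam],float)
            W=np.c_[p[0]+c*L[:,0]-s*L[:,1],p[1]+s*L[:,0]+c*L[:,1],L[:,2]]
            out.append((proj(W,cam)-L[:,3:]).ravel())
        return np.concatenate(out)
    o=least_squares(f,x0,loss='soft_l1');print(o.x.round(4),np.degrees(o.x[2]).round(2),f(o.x).round(1).tolist());return o.x
q=lambda k,x,y,z,u,v:(k,x,y,z,u,v)
S,C='side','scene'
c2=lambda u,v:(135+u/4,110+v/4); c1=lambda u,v:(140+u/3,120+v/3)
m=[q(S,-.155,.19,.004,*c2(55,548)),q(S,-.155,-.19,.004,*c2(716,515)),q(C,-.155,.19,.004,*c1(410,546)),q(C,-.155,-.19,.004,*c1(534,172))]
m+=[q(S,-.045,y,.010,*c2(u,v)) for y,u,v in [(.18,92,386),(.06,288,380),(-.06,482,373),(-.18,676,364)]]
m+=[q(C,-.045,y,.010,*c1(u,v)) for y,u,v in [(.18,244,478),(.06,312,342),(-.06,365,232)]]
M=fit(m,0,[.565,-.07,np.radians(-81)])
# bottle: local x along axis
t=.022
b=[q(S,0,-t,.048,*c2(541,285)),q(S,0,t,.048,*c2(603,268)),q(S,.092,t,.048,*c2(660,375)),q(S,.092,-t,.048,*c2(597,392)),
 q(C,0,t,.048,*c1(338,130)),q(C,.092,t,.048,*c1(452,131)),q(C,0,-t,.048,*c1(336,165)),q(C,.092,-t,.048,*c1(456,165)),q(C,0,-t,.004,*c1(338,196)),q(C,.092,-t,.004,*c1(455,200))]
# side check: far side -t is the +x world side
B=fit([(o[0],o[1],-o[2] if 0 else o[2],*o[3:]) for o in b],0,[.45,-.095,np.radians(95)])
c,s=np.cos(M[2]),np.sin(M[2]);R=np.array([[c,-s],[s,c]])
print('bay',M[:2]+R@[0,-.12],'base in mat',R.T@(B[:2]-M[:2]),'axis yaw',np.degrees(B[2]),'mat -x yaw',np.degrees(M[2])+180)
st=r.read_state();print(Ro.from_quat(st['eef_rot']).as_matrix().round(3))
print(np.array(r.camera_info('wrist')['T_tool_cam']).round(3))
E
```

```text
[ 0.5666 -0.0686 -1.4087] -80.72 [-1.5, -0.5, 0.2, -0.1, -0.6, 0.7, -1.1, 0.0, -0.7, -0.5, -0.6, -0.5, -1.1, -1.2, 0.9, -2.0, 1.0, -0.9, 0.4, -0.5, 0.5, -0.1]
[ 0.4503 -0.0842  2.0177] 115.6 [-1.6, -0.2, -0.4, -0.4, 0.6, -0.3, -1.3, 0.5, 1.3, -1.7, 0.2, -1.3, 0.9, -2.2, -0.7, -1.4, 0.6, 1.2, -1.3, 0.7]
bay [ 0.4481573  -0.08800315] base in mat [-0.0034334  -0.11730425] axis yaw 115.60423460761012 mat -x yaw 99.28478379083816
[[-0.912  0.41  -0.   ]
 [ 0.41   0.912  0.   ]
 [ 0.     0.    -1.   ]]
[[ 0.    -0.953 -0.301  0.082]
 [ 1.     0.    -0.    -0.001]
 [ 0.    -0.301  0.953 -0.197]
 [ 0.     0.     0.     1.   ]]
```

Call:
drive_tool(moves=[[[-0.026,-0.0315,0,0,0,0,1],[-0.026,-0.0315,0,0,0,0,1],[-0.026,-0.0315,0,0,0,0,1],[-0.026,-0.0315,0,0,0,0,1],[-0.026,-0.0315,0,0,0,0,1],[-0.026,-0.0315,0,0,0,0,1],[-0.026,-0.0315,0,0,0,0,1],[-0.026,-0.0315,0,0,0,0,1],[-0.026,-0.0315,0,0,0,0,1],[-0.026,-0.0315,0,0,0,0,1]]], squeeze=20)

```text
time: 1.9
ee_pos: [0.3645, 0.1744, 0.1876]
eef_rot: [0.21, 0.978, 0.0, 0.0]
ft_force: [0.7, 0.8, 0.2]
width: 0.0872
grip_force: 0.0
```

Call:
drive_tool(moves=[[[0,0,0,0,0,0.14,0.75],[0,0,0,0,0,0.14,0.75],[0,0,0,0,0,0.14,0.75],[0,0,0,0,0,0.14,0.75],[0,0,0,0,0,0.14,0.75]]])

```text
time: 2.4
ee_pos: [0.3643, 0.176, 0.1875]
eef_rot: [0.535, 0.845, 0.0, 0.0]
ft_force: [-0.2, 0.3, -0.6]
width: 0.0664
grip_force: 0.0
```

```bash
cat >> h.py <<'E'
def st(save=True):
    s=r.read_state();T=Ro.from_quat(s['eef_rot']).as_matrix()
    print('t',s['time'],'p',np.round(s['ee_pos'],4).tolist(),'q',np.round(s['joint_positions'],3).tolist(),'w',round(s['width'],4),'F',np.round(s['ft_force'],1).tolist(),s['grip_force'])
    print(T.round(3).tolist())
    return np.array(s['ee_pos']),T
def aim(p,R):
    p0,T=st();print('shift tool',(T.T@(np.array(p)-p0)).round(4).tolist(),'rotvec tool',Ro.from_matrix(T.T@R).as_rotvec().round(4).tolist())
def goal(yaw,tilt):  # tool x at heading yaw when tilt 0; tilt about tool y
    c,s=np.cos(np.radians(yaw)),np.sin(np.radians(yaw))
    return np.array([[c,s,0],[s,-c,0],[0,0,-1]]).T@Ro.from_euler('y',tilt,degrees=True).as_matrix()
E
python3 - <<'E'
from h import *
a=np.array([np.cos(np.radians(115.6)),np.sin(np.radians(115.6))])
g=np.r_[np.array([.4503,-.0842])+.07*a,.12]
R=goal(115.6,-15);aim(g+R[:,2]*.019,R)
E
```

```text
t 2.4 p [0.3643, 0.176, 0.1875] q [-0.737, -0.173, 0.156, 2.0, 0.028, 1.313, -0.148] w 0.0664 F [-0.2, 0.3, -0.6] 0.0
[[-0.428, 0.904, 0.0], [0.904, 0.428, 0.0], [0.0, 0.001, -1.0]]
shift tool [-0.2069, -0.034, 0.0858] rotvec tool [-0.0001, -0.262, -0.0047]
```

Call:
drive_tool(moves=[[[-0.035,-0.006,0,0,0,0,0.75],[-0.035,-0.006,0,0,0,0,0.75],[-0.035,-0.006,0,0,0,0,0.75],[-0.035,-0.006,0,0,0,0,0.75],[-0.035,-0.005,0,0,0,0,0.75],[-0.03,-0.005,0,0,0,0,0.75],[0,0,0,0,0,0,0.75]]])

```text
time: 3.1
ee_pos: [0.4231, -0.0272, 0.1876]
eef_rot: [0.535, 0.845, 0.0, 0.0]
ft_force: [-0.4, 0.8, 0.9]
width: 0.0656
grip_force: 0.0
```

```bash
python3 - <<'E'
from h import *
p,T=st();im=r.camera('wrist')
i=r.camera_info('wrist');X=np.array(i['T_tool_cam'],float)
Rwc=T@X[:3,:3];o=p+T@X[:3,3]
rv=cv2.Rodrigues(Rwc.T)[0];tv=-Rwc.T@o
a=np.radians(115.6);L=[[0,-.022],[0,.022],[.092,.022],[.092,-.022]]
W=[[.4503+x*np.cos(a)-y*np.sin(a),-.0842+x*np.sin(a)+y*np.cos(a),.048] for x,y in L]
uv=cv2.projectPoints(np.array(W),rv,tv,np.array(i['mtx'],float),np.array([i['k1'],0,0,0,0],float))[0].reshape(-1,2)
print(uv.round(1).tolist())
b=cv2.cvtColor(im,cv2.COLOR_RGB2BGR);cv2.polylines(b,[uv.round().astype(int)],True,(0,0,255),1)
cv2.imwrite('pics/w1.png',b)
E
```

```text
t 3.1 p [0.4231, -0.0272, 0.1876] q [-0.553, -0.163, 0.465, 1.974, 0.076, 1.313, 0.329] w 0.0656 F [-0.4, 0.8, 0.9] 0.0
[[-0.428, 0.904, 0.001], [0.904, 0.428, -0.0], [-0.001, 0.001, -1.0]]
[[272.0, 220.8], [234.6, 221.0], [232.8, 142.9], [273.2, 142.7]]
```

View pics/w1.png

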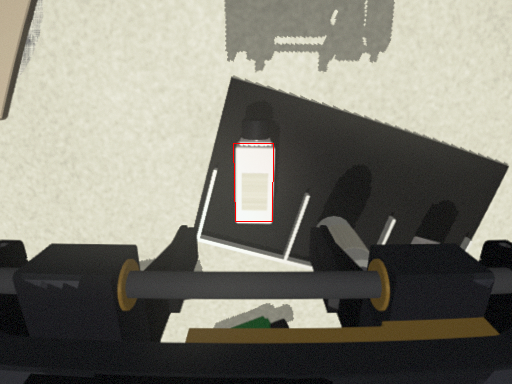

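```bash
cat > kin.py <<'E'
from h import *
import itertools
D=[([-1.171,.332,-.065,1.46,.022,1.35,-.088],[.2563,.5696,.1866],goal(155.78,0)),
([-.737,-.173,.156,2.0,.028,1.313,-.148],[.3643,.176,.1875],goal(115.35,0)),
([-.553,-.163,.465,1.974,.076,1.313,.329],[.4231,-.0272,.1876],goal(115.35,0))]
lo=np.array([-2.6,-.5,-1.47,.16,-1.27,.06,-2.6]);hi=np.array([2.6,2.12,1.34,2.42,4.41,2.06,2.6])
def fr(q,sg,c):
    A=Ro.from_euler('z',sg[0]*q[0]+c[0]);B=A*Ro.from_euler('yz',[0,0]);
    R1=A*Ro.from_rotvec([0,q[1],0]);R2=R1*Ro.from_rotvec([0,0,sg[1]*q[2]]);R3=R2*Ro.from_rotvec([0,q[3],0])
    R4=R3*Ro.from_rotvec([0,0,sg[2]*q[4]]);R5=R4*Ro.from_rotvec([0,q[5],0]);R6=R5*Ro.from_rotvec([0,0,sg[3]*q[6]+c[1]])
    return A,R2,R4,R5,R6
def fk(q,m):
    sg,c,l=m;A,R2,R4,R5,R6=fr(q,sg,c)
    return np.array([0,0,l[0]])+R2.apply([l[4],0,l[1]])+R4.apply([l[5],0,l[2]])+R5.apply([l[6],0,l[3]]),R6.as_matrix()
def model():
    best=None
    for sg in itertools.product([1,-1],repeat=4):
        f=lambda v:np.concatenate([(fr(q,sg,v)[4].inv()*Ro.from_matrix(R)).as_rotvec() for q,_,R in D])
        for v0 in itertools.product([0,1.57,3.14,-1.57],repeat=2):
            o=least_squares(f,v0)
            if best is None or o.cost<best[0]-1e-7: best=(o.cost,sg,o.x)
    _,sg,c=best
    g=lambda l:np.r_[np.concatenate([fk(q,(sg,c,l))[0]-p for q,p,_ in D]),1e-3*np.array(l[4:])]
    o=least_squares(g,[.35,.4,.4,.3,0,0,0]);return (sg,c,o.x),best[0],o.cost
E
python3 - <<'E'
from kin import *
m,c1,c2=model();print(m,c1,c2)
for tilt in [75,60,45]:
  for tp,z in [((.448,-.088),.074),((.448,-.088),.15),((.42,-.02),.2)]:
    R=goal(99.3,tilt);p=np.r_[tp,z]+R[:,2]*.019
    f=lambda q:np.r_[(fk(q,m)[0]-p)*10,Ro.from_matrix(fk(q,m)[1].T@R).as_rotvec()]
    b=min((least_squares(f,np.clip(np.array(D[2][0])+np.random.randn(7)*.6,lo+.01,hi-.01),bounds=(lo,hi)) for _ in range(25)),key=lambda o:o.cost)
    print(tilt,tp,z,b.cost,b.x.round(2))
E
```

```text
((-1, -1, -1, -1), array([-0.78544079,  0.78548925]), array([ 80.90288874,  -7.38285336,  68.81971821, -31.94599173,
         4.08882693,  91.5024558 ,  48.11918844])) 2.20945853933614e-06 0.055149516011891074
75 (0.448, -0.088) 0.074 0.4810151213586446 [-2.54  1.63 -1.47  0.16  1.55  1.18 -2.56]
75 (0.448, -0.088) 0.15 0.4825528291172292 [-2.55  1.63 -1.47  0.16  1.55  1.18 -2.56]
75 (0.42, -0.02) 0.2 0.4827165845723072 [-2.55  1.63 -1.47  0.16  1.55  1.18 -2.56]
60 (0.448, -0.088) 0.074 0.27985846444832685 [-2.48  1.59  1.21  0.16 -1.27  1.2  -2.15]
60 (0.448, -0.088) 0.15 0.25958387240765485 [-2.55  1.63 -1.47  0.16  1.55  1.18 -2.56]
60 (0.42, -0.02) 0.2 0.2597036524755045 [-2.55  1.63 -1.47  0.16  1.55  1.18 -2.56]
45 (0.448, -0.088) 0.074 0.10448417533824607 [-2.55  1.63 -1.47  0.16  1.55  1.18 -2.56]
45 (0.448, -0.088) 0.15 0.11903181081964169 [-2.48  1.59  1.21  0.16 -1.27  1.21 -2.15]
45 (0.42, -0.02) 0.2 0.10527742906543623 [-2.55  1.63 -1.47  0.16  1.55  1.18 -2.57]
```

```bash
cat >> kin.py <<'E'
def model2():
    res=[]
    for s in itertools.product([1,-1],repeat=3):
        sg=(-1,)+s
        for c1 in [0,np.pi/2,np.pi,-np.pi/2]:
            c=(0,c1)
            def g(l):
                m=(sg,c,l)
                return np.concatenate([np.r_[(fk(q,m)[0]-p)*100,Ro.from_matrix(fk(q,m)[1].T@R).as_rotvec()*30] for q,p,R in D]+[.3*np.array([l[0]-.35,l[1]-.42,l[2]-.4,l[3]-.3]),np.array(l[4:])])
            o=least_squares(g,[.35,.42,.4,.3,0,0,0]);res.append((o.cost,(sg,c,o.x),np.abs(g(o.x)[:18]).max()))
    return sorted(res,key=lambda t:t[0])
E
python3 - <<'E'
from kin import *
R_=model2()
for a in R_[:4]:print(a)
m=R_[0][1]
for tilt in [75,60,45]:
  for tp,z in [((.448,-.088),.074),((.448,-.088),.15),((.42,-.02),.2)]:
    R=goal(99.3,tilt);p=np.r_[tp,z]+R[:,2]*.019
    f=lambda q:np.r_[(fk(q,m)[0]-p)*10,Ro.from_matrix(fk(q,m)[1].T@R).as_rotvec()]
    b=min((least_squares(f,np.clip(np.array(D[2][0])+np.random.randn(7)*.6,lo+.01,hi-.01),bounds=(lo,hi)) for _ in range(15)),key=lambda o:o.cost)
    print(tilt,tp,z,b.cost,b.x.round(2))
E
```

```text
(np.float64(20.910118605826693), ((-1, -1, 1, -1), (0, 1.5707963267948966), array([-0.53568934,  0.43646373,  0.65052235, -0.37501979,  0.01780904,
       -0.08581049,  0.18968255])), np.float64(4.141662634758009))
(np.float64(24.640815318983552), ((-1, -1, -1, -1), (0, 1.5707963267948966), array([ 1.33819137,  0.64789567,  0.36927419,  4.13783693,  0.0300657 ,
       -2.52249115,  0.52270302])), np.float64(3.651354351930139))
(np.float64(273.50123769142425), ((-1, -1, -1, 1), (0, 1.5707963267948966), array([ 1.33819137,  0.64789567,  0.36927414,  4.13783696,  0.0300657 ,
       -2.52249118,  0.52270297])), np.float64(19.76384100696255))
(np.float64(286.97055494823786), ((-1, -1, 1, 1), (0, 1.5707963267948966), array([-0.53568935,  0.43646374,  0.65052251, -0.37501972,  0.01780906,
       -0.08581061,  0.18968274])), np.float64(20.88777930159822))
75 (0.448, -0.088) 0.074 1.618029270444076e-19 [-0.85 -0.02  0.2   1.45  1.2   1.14 -0.29]
75 (0.448, -0.088) 0.15 9.398469957041964e-26 [-0.31  0.03 -0.37  1.24  1.13  1.19 -0.46]
75 (0.42, -0.02) 0.2 1.1353499104577432e-21 [-0.78  0.13 -0.02  1.01  1.02  1.15 -0.64]
60 (0.448, -0.088) 0.074 1.7887829460639976e-23 [-0.37 -0.06 -0.21  1.7   1.04  1.18 -0.16]
60 (0.448, -0.088) 0.15 1.024286033286297e-22 [-0.33 -0.05 -0.26  1.54  0.99  1.24 -0.3 ]
60 (0.42, -0.02) 0.2 3.500725842741861e-21 [-2.05  0.03  1.34  1.37  0.94  1.21 -0.47]
45 (0.448, -0.088) 0.074 2.3292939985879404e-22 [-1.18 -0.12  0.68  1.9   0.73  1.15 -0.09]
45 (0.448, -0.088) 0.15 3.615778683607297e-20 [ 0.6  -0.17 -0.99  1.78  0.93  1.34 -0.06]
45 (0.42, -0.02) 0.2 1.9756413412444844e-21 [-0.92 -0.09  0.27  1.65  0.7   1.24 -0.37]
```

The projected outline lies on the white bottle in the wrist view (233–273, 143–221), so the pose is confirmed. Before gripping, I'll check in free air that the arm can make the righting turn.

Call:
drive_tool(moves=[[[0,0,-0.025,0,0.145,0,0.75],[0,0,-0.025,0,0.145,0,0.75],[0,0,0,0,0.145,0,0.75],[0,0,0,0,0.145,0,0.75],[0,0,0,0,0.145,0,0.75],[0,0,0,0,0.145,0,0.75],[0,0,0,0,0.145,0,0.75],[0,0,0,0,0.145,0,0.75],[0,0,0,0,0.145,0,0.75],[0,0,0,0,0,0,0.75]]])

```text
time: 4.15
ee_pos: [0.4227, -0.0254, 0.2287]
eef_rot: [0.451, 0.708, 0.283, -0.465]
ft_force: [-0.9, -0.2, -0.2]
width: 0.0655
grip_force: 0.0
```

```bash
python3 - <<'E'
from h import *
aim([.42,-.02,.2],goal(115.6,75))
R=goal(115.6,-15);a=np.array([np.cos(np.radians(115.6)),np.sin(np.radians(115.6)),0])
aim(np.array([.4503,-.0842,.12])+.07*a+R[:,2]*.019,R)
E
```

```text
t 4.15 p [0.4227, -0.0254, 0.2287] q [0.317, 0.59, 0.206, 1.523, -0.709, 2.053, 1.007] w 0.0655 F [-0.9, -0.2, -0.2] 0.0
[[-0.161, 0.901, -0.403], [0.375, 0.433, 0.819], [0.913, -0.019, -0.408]]
shift tool [-0.0238, 0.0005, 0.0173] rotvec tool [-0.008, 0.1587, -0.0177]
t 4.15 p [0.4227, -0.0254, 0.2287] q [0.317, 0.59, 0.206, 1.523, -0.709, 2.053, 1.007] w 0.0655 F [-0.9, -0.2, -0.2] 0.0
[[-0.161, 0.901, -0.403], [0.375, 0.433, 0.819], [0.913, -0.019, -0.408]]
shift tool [-0.1159, 0.002, 0.052] rotvec tool [-0.0197, -1.412, -0.0075]
```

```bash
cat >> kin.py <<'E'
D.append(([.317,.59,.206,1.523,-.709,2.053,1.007],[.4227,-.0254,.2287],np.array([[-0.161,0.901,-0.403],[0.375,0.433,0.819],[0.913,-0.019,-0.408]])))
def ori():
    for sg in itertools.product([1,-1],repeat=4):
        f=lambda v:np.concatenate([(fr(q,sg,v)[4].inv()*Ro.from_matrix(R)).as_rotvec() for q,_,R in D])
        yield min(((o.cost,sg,o.x%6.2832) for o in (least_squares(f,v) for v in itertools.product([0,1.57,3.14,-1.57],repeat=2))),key=lambda t:t[0])
E
python3 - <<'E'
from kin import *
R_=sorted(ori(),key=lambda t:t[0])
for a in R_[:3]:print(a)
_,sg,c=R_[0]
# linear least squares for lengths: z base,shoulder offset (x,y in A), upper arm R2(x,z), forearm R4(x,z), tool R6
rows=[];y=[]
for q,p,_ in D:
    A,R2,R4,R5,R6=fr(q,sg,c);Am,b,d,e,g=[k.as_matrix() for k in (A,R2,R4,R5,R6)]
    rows.append(np.c_[[0,0,1],Am[:,0],b[:,2],b[:,0],d[:,2],d[:,0],e[:,2],e[:,0]]);y.append(p)
Aa=np.vstack(rows);yy=np.concatenate(y)
pr=np.array([.3,0,.4,0,.4,0,.3,0]);w=3e-3
x=np.linalg.lstsq(np.vstack([Aa,w*np.eye(8)]),np.r_[yy,w*pr],rcond=None)[0]
print(x.round(3),(Aa@x-yy).round(4))
E
```

```text
(np.float64(2.4258261555504522e-06), (-1, -1, -1, -1), array([6.28242028, 1.57003187]))
(np.float64(0.024155496710976897), (-1, -1, 1, -1), array([4.99194544, 0.26972108]))
(np.float64(0.2652877161944737), (-1, 1, 1, -1), array([4.75525189, 0.42074559]))
[ 0.279 -0.103  0.455  0.014  0.638 -0.025  0.403  0.061] [-0.048   0.0207 -0.0007 -0.0194  0.0225 -0.0003  0.0002 -0.0018  0.001
 -0.0004 -0.0001 -0.    ]
```

```bash
cat >> kin.py <<'E'
SG=(-1,-1,-1,-1);CC=(0,np.pi/2)
def cols(q):
    A,R2,R4,R5,R6=[k.as_matrix() for k in fr(q,SG,CC)]
    return np.c_[[0,0,1],A[:,0],A[:,1],R2[:,2],R2[:,0],R2[:,1],R4[:,2],R4[:,0],R4[:,1],R5[:,2],R5[:,0]]
PR=np.array([.3,.0,0,.4,0,0,.4,0,0,.3,0])
def lens(w=1e-2):
    A=np.vstack([cols(q) for q,_,_ in D]);y=np.concatenate([p for _,p,_ in D])
    x=np.linalg.lstsq(np.vstack([A,w*np.eye(11)]),np.r_[y,w*PR],rcond=None)[0];return x,np.abs(A@x-y).max()
def FK(q,x): return cols(q)@x,fr(q,SG,CC)[4].as_matrix()
def ik(p,R,x,q0,n=30):
    f=lambda q:np.r_[(FK(q,x)[0]-p)*10,Ro.from_matrix(FK(q,x)[1].T@R).as_rotvec()]
    g=np.random.default_rng(0)
    return min((least_squares(f,np.clip(np.array(q0)+g.normal(size=7)*.5*(k>0),lo+.01,hi-.01),bounds=(lo,hi)) for k in range(n)),key=lambda o:o.cost)
E
python3 - <<'E'
from kin import *
for w in (3e-2,1e-2,1e-3):
    x,e=lens(w);print(x.round(3),e)
x,e=lens(1e-2)
for yaw,tilt in [(115.6,75),(99.3,75),(99.3,65),(85,75),(85,60)]:
    R=goal(yaw,tilt)
    for P in [(.448,-.088,.074),(.448,-.088,.2)]:
        b=ik(np.array(P)+R[:,2]*.019,R,x,D[3][0],12);print(yaw,tilt,P,b.cost.round(5),b.x.round(2))
E
```

```text
[ 0.258  0.002 -0.02   0.445  0.002 -0.036  0.477  0.002  0.009  0.384
 -0.01 ] 0.0004179744910166594
[ 0.257  0.001 -0.021  0.447  0.002 -0.031  0.48   0.001  0.006  0.386
 -0.007] 0.0001419307088518229
[ 0.258  0.001 -0.021  0.447  0.002 -0.029  0.483  0.001  0.004  0.386
 -0.004] 0.00014937497152783807
115.6 75 (0.448, -0.088, 0.074) 0.0 [ 0.88  1.06 -0.54  1.33 -0.35  1.88  0.84]
115.6 75 (0.448, -0.088, 0.2) 0.0 [ 0.73  0.82 -0.3   1.36 -0.57  2.05  0.87]
99.3 75 (0.448, -0.088, 0.074) 0.0 [ 0.72  0.89 -0.1   1.54 -0.72  1.8   1.04]
99.3 75 (0.448, -0.088, 0.2) 0.0 [ 0.65  0.69 -0.    1.56 -0.8   1.96  0.95]
99.3 65 (0.448, -0.088, 0.074) 0.0 [ 0.7   0.77 -0.1   1.61 -0.66  1.68  1.01]
99.3 65 (0.448, -0.088, 0.2) 0.0 [ 0.81  0.6  -0.26  1.58 -0.65  1.81  0.83]
85 75 (0.448, -0.088, 0.074) 0.0 [ 0.56  0.82  0.22  1.74 -0.98  1.78  1.18]
85 75 (0.448, -0.088, 0.2) 0.0 [ 0.96  0.6  -0.28  1.73 -0.83  1.74  0.85]
85 60 (0.448, -0.088, 0.074) 0.0 [ 0.84  0.62 -0.19  1.81 -0.72  1.46  0.93]
85 60 (0.448, -0.088, 0.2) 0.0 [ 1.51  0.7  -1.09  1.73 -0.36  1.46  0.43]
```

Call:
drive_tool(moves=[[[0,0,0,0,-0.141,0,0.75],[0,0,0,0,-0.141,0,0.75],[0,0,0,0,-0.141,0,0.75],[0,0,0,0,-0.141,0,0.75],[0,0,0,0,-0.141,0,0.75],[0,0,0,0,-0.141,0,0.75],[0,0,0,0,-0.141,0,0.75],[0,0,0,0,-0.141,0,0.75],[0,0,0,0,-0.141,0,0.75],[0,0,0,0,-0.141,0,0.75]]])

```text
time: 5.15
ee_pos: [0.4239, -0.0247, 0.232]
eef_rot: [0.525, 0.84, -0.077, 0.112]
ft_force: [-0.0, 1.0, -1.1]
width: 0.0653
grip_force: 0.0
```

```bash
python3 - <<'E'
from h import *
R=goal(115.6,-15);a=np.array([np.cos(np.radians(115.6)),np.sin(np.radians(115.6)),0])
for z in (.12,.028): aim(np.array([.4503,-.0842,z])+.07*a+R[:,2]*.019,R)
E
```

```text
t 5.15 p [0.4239, -0.0247, 0.232] q [-0.188, -0.207, -0.097, 1.968, 0.257, 1.353, 0.118] w 0.0653 F [-0.0, 1.0, -1.1] 0.0
[[-0.423, 0.9, 0.107], [0.865, 0.436, -0.247], [-0.269, -0.012, -0.963]]
shift tool [0.0351, -0.0003, 0.1256] rotvec tool [-0.0107, 0.0107, 0.0079]
t 5.15 p [0.4239, -0.0247, 0.232] q [-0.188, -0.207, -0.097, 1.968, 0.257, 1.353, 0.118] w 0.0653 F [-0.0, 1.0, -1.1] 0.0
[[-0.423, 0.9, 0.107], [0.865, 0.436, -0.247], [-0.269, -0.012, -0.963]]
shift tool [0.0599, 0.0008, 0.2142] rotvec tool [-0.0107, 0.0107, 0.0079]
```

Call:
drive_tool(moves=[[[0.0085,0,0.03,-0.0107,0.0107,0.008,0.75],[0.0085,0,0.03,0,0,0,0.75],[0.0085,0,0.03,0,0,0,0.75],[0.0085,0,0.03,0,0,0,0.75],[0.0085,0,0.03,0,0,0,0.75],[0.0085,0,0.03,0,0,0,0.75],[0.006,0,0.02,0,0,0,0.75],[0.003,0,0.012,0,0,0,0.75],[0,0,0,0,0,0,0.75]]])

```text
time: 6.05
ee_pos: [0.4194, -0.0229, 0.0091]
eef_rot: [0.529, 0.839, -0.072, 0.106]
ft_force: [0.5, -0.2, 0.5]
width: 0.0656
grip_force: 0.0
```

```bash
python3 - <<'E'
from h import *
R=goal(115.6,-15);a=np.array([np.cos(np.radians(115.6)),np.sin(np.radians(115.6)),0])
for z in (.028,): aim(np.array([.4503,-.0842,z])+.07*a+R[:,2]*.019,R)
E
```

```text
t 6.05 p [0.4194, -0.0229, 0.0091] q [-0.186, 0.037, -0.109, 2.253, 0.348, 0.85, -0.079] w 0.0656 F [0.5, -0.2, 0.5] 0.0
[[-0.418, 0.902, 0.103], [0.872, 0.431, -0.233], [-0.254, -0.008, -0.967]]
shift tool [-0.0036, 0.0014, 0.0004] rotvec tool [-0.0079, -0.0049, 0.0006]
```

Call:
drive_tool(moves=[[[0,0,0,0,0,0,0.3],[0,0,0,0,0,0,0.3],[0,0,0,0,0,0,0.3],[0,0,0,0,0,0,0.3],[0,0,0,0,0,0,0.3]]], squeeze=35)

```text
time: 6.55
ee_pos: [0.4209, -0.0228, 0.0104]
eef_rot: [0.529, 0.839, -0.071, 0.107]
ft_force: [-1.0, 0.5, 8.3]
width: 0.0432
grip_force: 35.0
```

Call:
drive_tool(moves=[[[-0.0038,0,-0.0145,0,0,0,0.3],[-0.0076,0,-0.029,0,0,0,0.3],[-0.0076,0,-0.029,0,0,0,0.3],[-0.0076,0,-0.029,0,0,0,0.3],[-0.0038,0,-0.0145,0.018,0.001,0.07,0.3],[0,0,0,0.018,0.001,0.07,0.3],[0,0,0,0.018,0.001,0.07,0.3],[0,0,0,0.018,0.001,0.07,0.3],[0,0,0,0,0,0,0.3]]])

```text
time: 7.45
ee_pos: [0.4206, -0.0226, 0.1293]
eef_rot: [0.645, 0.753, -0.085, 0.095]
ft_force: [-0.3, 0.2, -2.2]
width: 0.0429
grip_force: 35.0
```

Call:
drive_tool(moves=[[[0,0,0,0,0.12,0,0.3],[0,0,0,0,0.12,0,0.3],[0,0,0,0,0.12,0,0.3],[0,0,0,0,0.12,0,0.3],[0,0,0,0,0.12,0,0.3],[0,0,0,0,0.12,0,0.3],[0,0,0,0,0.12,0,0.3]]])

```text
time: 8.15
ee_pos: [0.4212, -0.0231, 0.1302]
eef_rot: [0.622, 0.727, 0.188, -0.221]
ft_force: [-0.2, 0.6, -2.2]
width: 0.0429
grip_force: 35.0
```

```bash
python3 - <<'E'
from h import *
R=goal(99.3,75);aim(np.array([.42,-.02,.16])+R[:,2]*.019,R)
b=cv2.cvtColor(r.camera('side'),cv2.COLOR_RGB2BGR);cv2.imwrite('pics/s2.png',b[60:260,130:430])
E
```

```text
t 8.15 p [0.4212, -0.0231, 0.1302] q [0.152, 0.192, 0.261, 1.915, -0.541, 1.419, 0.761] w 0.0429 F [-0.2, 0.6, -2.2] 34.99705195426941
[[-0.129, 0.988, -0.087], [0.822, 0.156, 0.548], [0.555, -0.001, -0.832]]
shift tool [0.0318, -0.0008, -0.0087] rotvec tool [0.0044, 0.7202, -0.0042]
```

View pics/s2.png

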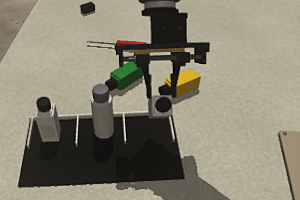

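Call:
drive_tool(moves=[[[0,0,0,0,0.12,0,0.3],[0,0,0,0,0.12,0,0.3],[0,0,0,0,0.12,0,0.3],[0,0,0,0,0.12,0,0.3],[0,0,0,0,0.12,0,0.3],[0,0,0,0,0.12,0,0.3],[0,0,0,0,0,0,0.3]]])

```text
time: 8.9
ee_pos: [0.419, -0.0227, 0.1258]
eef_rot: [0.519, 0.6, 0.393, -0.466]
ft_force: [-1.1, -0.0, -2.8]
width: 0.0429
grip_force: 35.0
```

```bash
python3 - <<'E'
from h import *
R=goal(99.3,75)
M=np.array([.5666,-.0686]);c,s=np.cos(-1.4087),np.sin(-1.4087)
q=M+np.array([[c,-s],[s,c]])@[0,-.128];print(q)
for z in(.14,.076):aim(np.r_[q,z]+R[:,2]*.019,R)
a=[cv2.cvtColor(r.camera(k),cv2.COLOR_RGB2BGR) for k in('side','scene')]
cv2.imwrite('pics/s3.png',cv2.resize(np.hstack([a[0][70:270,140:340],a[1][70:270,140:340]]),(800,400),interpolation=2))
E
```

```text
[ 0.44027794 -0.08925759]
t 8.9 p [0.419, -0.0227, 0.1258] q [0.441, 0.732, 0.22, 1.719, -0.875, 1.892, 1.135] w 0.0429 F [-1.1, -0.0, -2.8] 34.99734878540039
[[-0.028, 0.988, -0.151], [0.256, 0.153, 0.954], [0.966, -0.012, -0.257]]
shift tool [-0.0039, 0.0105, -0.0514] rotvec tool [0.0051, -0.0018, -0.0133]
t 8.9 p [0.419, -0.0227, 0.1258] q [0.441, 0.732, 0.22, 1.719, -0.875, 1.892, 1.135] w 0.0429 F [-1.1, -0.0, -2.8] 34.99734878540039
[[-0.028, 0.988, -0.151], [0.256, 0.153, 0.954], [0.966, -0.012, -0.257]]
shift tool [-0.0658, 0.0113, -0.0349] rotvec tool [0.0051, -0.0018, -0.0133]
```

View pics/s3.png

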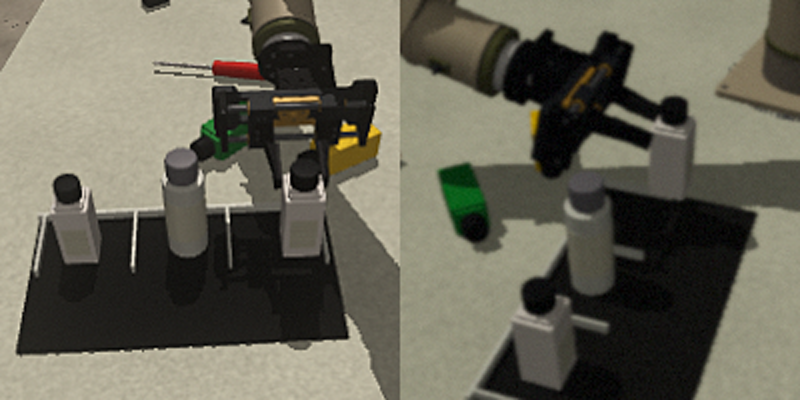

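Call:
drive_tool(moves=[[[-0.001,0.003,-0.012,0,0,0,0.3],[-0.001,0.003,-0.014,0,0,0,0.3],[-0.001,0.003,-0.014,0,0,0,0.3],[-0.001,0.0015,-0.011,0,0,0,0.3],[-0.014,0,0.0037,0,0,0,0.3],[-0.014,0,0.0037,0,0,0,0.3],[-0.014,0,0.0037,0,0,0,0.3],[0,0,0,0,0,0,0.3]]])

```text
time: 9.8
ee_pos: [0.4377, -0.0697, 0.0933]
eef_rot: [0.518, 0.602, 0.393, -0.464]
ft_force: [-0.6, 1.0, -1.7]
width: 0.0431
grip_force: 35.0
```

```bash
python3 - <<'E'
from h import *
R=goal(99.3,75)
aim(np.array([.4403,-.0893,.076])+R[:,2]*.019,R)
o,d=ray([[310,143],[255,135]],'side');print(onz([[310,143],[255,135]],'side',.02).round(3))
E
```

```text
t 9.8 p [0.4377, -0.0697, 0.0933] q [0.488, 0.853, 0.226, 1.581, -0.858, 1.926, 1.156] w 0.0431 F [-0.6, 1.0, -1.7] 34.997904896736145
[[-0.032, 0.988, -0.152], [0.258, 0.155, 0.954], [0.966, -0.008, -0.26]]
shift tool [-0.0218, -0.0004, 0.0045] rotvec tool [0.0039, 0.0013, -0.0098]
[[ 0.367 -0.263  0.02 ]
 [ 0.528 -0.283  0.02 ]]
```

Call:
drive_tool(moves=[[[-0.008,0,0.0022,0,0,0,0.3],[-0.008,0,0.0022,0,0,0,0.3],[-0.002,0,0.0005,0,0,0,0.3],[0,0,0,0,0,0,0.3]]])

```text
time: 10.2
ee_pos: [0.4385, -0.0709, 0.0766]
eef_rot: [0.518, 0.602, 0.393, -0.463]
ft_force: [-0.2, 0.2, -1.7]
width: 0.0429
grip_force: 35.0
```

Call:
drive_tool(moves=[[[-0.002,0,0.0005,0,0,0,0.3],[-0.001,0,0.0003,0,0,0,0.3],[0,0,0,0,0,0,0.3]]])

```text
time: 10.5
ee_pos: [0.4389, -0.0715, 0.0755]
eef_rot: [0.517, 0.603, 0.394, -0.463]
ft_force: [0.4, -4.2, 7.0]
width: 0.043
grip_force: 35.0
```

Call:
drive_tool(moves=[[[0,0,0,0,0,0,0.52],[0,0,0,0,0,0,0.6],[0,0,0,0,0,0,0.75],[0,0,0,0,0,0,0.9],[0,0,0,0,0,0,0.9]]], squeeze=5)

```text
time: 11.0
ee_pos: [0.4386, -0.0709, 0.0738]
eef_rot: [0.518, 0.603, 0.393, -0.463]
ft_force: [0.1, -0.2, -0.5]
width: 0.0681
grip_force: 0.0
```

```bash
python3 - <<'E'
from h import *
p,T=st()
a=[cv2.cvtColor(r.camera(k),cv2.COLOR_RGB2BGR) for k in('side','scene')]
cv2.imwrite('pics/s4.png',cv2.resize(np.hstack([a[0][70:270,140:340],a[1][70:270,140:340]]),(800,400),interpolation=2))
E
```

```text
t 11.0 p [0.4386, -0.0709, 0.0738] q [0.491, 0.886, 0.223, 1.572, -0.857, 1.908, 1.177] w 0.0681 F [0.1, -0.2, -0.5] 0.0
[[-0.036, 0.988, -0.151], [0.26, 0.155, 0.953], [0.965, -0.005, -0.262]]
```

View pics/s4.png

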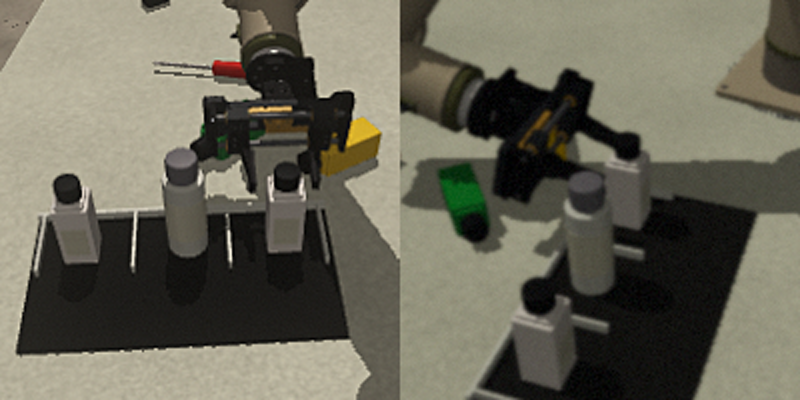

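The bottle stands upright in the near bay, in line with the other two containers, and the fingers are open. Next I withdraw along the tool axis.

Call:
drive_tool(moves=[[[0,0,-0.008,0,0,0,0.9],[0,0,-0.015,0,0,0,0.9],[0,0,-0.02,0,0,0,0.9],[0,0,-0.02,0,0,0,0.9],[0,0,-0.02,0,0,0,0.9],[0,0,-0.015,0,0,0,0.9],[0,0,0,0,0,0,0.9],[0,0,0,0,0,0,0.9]]])

```text
time: 11.9
ee_pos: [0.4533, -0.1644, 0.0994]
eef_rot: [0.518, 0.603, 0.393, -0.463]
ft_force: [0.2, -0.3, 0.6]
width: 0.0784
grip_force: 0.0
```

```bash
python3 - <<'E'
from h import *
p,T=st()
M=np.array([.5666,-.0686]);c,s=np.cos(-1.4087),np.sin(-1.4087);Q=np.array([[c,-s],[s,c]])
a=[cv2.cvtColor(r.camera(k),cv2.COLOR_RGB2BGR) for k in('side','scene')]
cv2.imwrite('pics/s5.png',cv2.resize(np.hstack([a[0][70:270,140:340],a[1][70:270,140:340]]),(800,400),interpolation=2))
for k in('side','scene'):
  for n in('standing_bottle','spray_can'):
    for d in r.place_of(k,n): print(k,n,d['conf'],d['at'],(Q.T@(onz([d['at']],k,.004)[0,:2]-M)).round(3))
E
```

```text
t 11.9 p [0.4533, -0.1644, 0.0994] q [0.635, 0.958, 0.171, 1.335, -0.796, 2.039, 1.096] w 0.0784 F [0.2, -0.3, 0.6] 0.0
[[-0.036, 0.988, -0.15], [0.26, 0.154, 0.953], [0.965, -0.005, -0.262]]
side standing_bottle 0.55 [180.8, 194.8] [-0.002  0.127]
side spray_can 0.92 [236.2, 191.1] [ 0.002 -0.015]
scene standing_bottle 0.69 [214.6, 257.6] [-0.008  0.135]
scene spray_can 0.8 [231.2, 209.4] [ 0.012 -0.004]
```

View pics/s5.png

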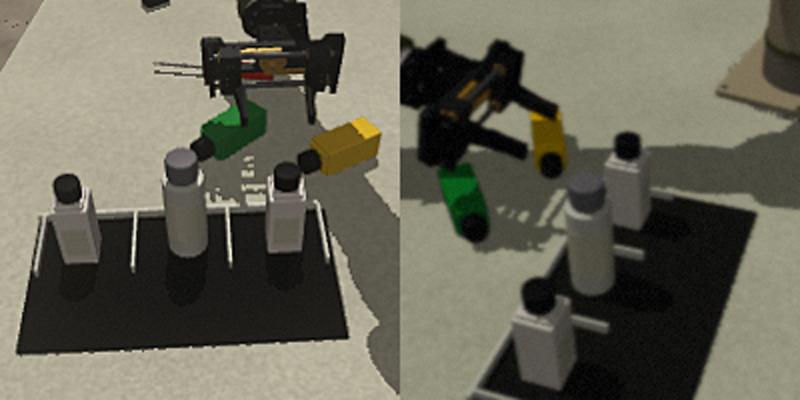

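```bash
python3 - <<'E'
from h import *
M=np.array([.5666,-.0686]);c,s=np.cos(-1.4087),np.sin(-1.4087);Q=np.array([[c,-s],[s,c]])
w=onz([[140+266/2,70+252/2],[140+304/2,70+252/2]],'side',.004)[:,:2]
m=(w-M)@Q;print(m.round(3),'centre',m.mean(0)+[.022,0])
if (abs(m.mean(0)+[.022,.12])<.017).all(): print(r.close_job())
E
```

```text
[[-0.02  -0.107]
 [-0.023 -0.155]] centre [ 1.22379520e-04 -1.30920589e-01]
the job is handed in; nothing more can be done
None
```

The fallen bottle now stands upright in the near bay, about 0 mm (x) and 11 mm (y) off the bay centre by my measurement. It is released, the other two containers look upright and in place, and I handed the job in at about 12 s; no verdict came back.

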